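Set the kimchi press: day dial, then four ratchet clicks and hold

TASK

Get the kimchi press ready: first turn the day dial on its lid to the fourth short mark past the long zero mark. Then pull the ratchet lever round anticlockwise by exactly four clicks, no more, counting them by feel, and finish while still holding the lever's grip there: do not let go. Leave the jar, mortar, bowl and scoop alone.

Things in the scene. Friction and masses are not known exactly. Their poses are not given: they have to be found in the camera images.
- press: Kimchi press, fixed to the cart: steel tub with a white plastic lid, 210 (x) by 350 (y) by 122 mm high over all (lid's top z = 122 mm). Origin: centre of its underside; z up. Its place and yaw vary. In its frame the dial's axis is at x 0, y -95 mm, the lever's spindle at x 0, y +55 mm, both vertical.
- dial_grip (a point): Point on the dial's vertical axis at gripping height, z = 144 mm. The dial is a grey disc, 60 mm diameter, its top 7 mm above the lid, with an upright grip bar on it 52 mm long, 12 mm thick, up to 34 mm above the lid. The bar runs along this point's x axis (the point turns with the dial); the pointer end (black line on the bar's top) is the -x end.
- dial (a joint): Angle of the day dial (rad), growing clockwise seen from above, 0 to 2.6; turns smoothly (0.05 N m) and stays where left. At 0 the pointer is at the long zero mark, along the press's -x. Six short black marks on the lid follow clockwise, 0.4 rad apart (first at 0.4, fourth at 1.6 rad). It starts between 0.2 and 1.0.
- ratchet: Fixed ratchet head on the lid; origin on the spindle axis at the lid's top (z = 122 mm). Its yaw on the lid varies. A toothed steel wheel, 104 mm diameter, lies under the lever; a steel pawl guide, 30 by 28 mm, stands 85 mm to this body's +x, its top at z = 140 mm (obstacle only).
- spindle (a point): Point on the lever's vertical spindle axis at the grip's mid-height (z = 171 mm). The clicks by touch: the lever runs lightly (0.5 N at the grip); about 0.10 rad before each click the resistance starts to rise, up to 10 to 17 N at the grip, then lets go at once: that is the click. The pawl is fully home 0.04 rad further on, then the lever runs lightly again.
- lever_grip (a point): Middle of the lever's upright grip, on its axis, z = 171 mm: 115 mm from the spindle along this point's y axis (the point turns with the lever, z up).
- grip: The lever's grip: an upright round black plastic post, 26 mm diameter, 44 mm high, its underside (this origin) at z = 149 mm, its top at 193 mm. It spins freely on its own axis at the lever's end, so it can be held while the lever swings round. The flat steel lever arm under it, 20 mm wide, has its top at 148 mm.
- lever (a joint): Angle of the ratchet lever (rad), growing anticlockwise from above; end stop 1.75. At 0 it points along the ratchet body's +y, at 1.57 along its -x. It starts at 0 to 0.055, before any click; clicks come every 0.262 rad (30 mm at the grip): at about 0.22, 0.48, 0.74 and 1.00, a fifth at 1.26. Resistance to the fifth starts at 1.15. The lever cannot go back over a tooth: a click too many cannot be undone.
- jar: Bystander: glass storage jar with clamp lid, 90 mm diameter, 120 mm high; origin under its centre. Loose.
- mortar: Bystander: wooden mortar, 116 mm diameter, 90 mm high, its pestle standing in it up to 145 mm; origin under its centre. Loose.
- bowl: Bystander: stainless mixing bowl, 190 mm diameter, 75 mm high; origin under its centre. Loose.
- scoop: Bystander: purple plastic scoop, 75 by 55 by 35 mm with a 90 mm handle to its -x; origin under the scoop part's centre. Loose.

How it is judged:
By the outcome, as a careful person would: the job done as asked, in the order asked, and still so for the second after the job is handed in, while the arm keeps its last pose, push and grip.
It also fails if it takes over 67 s, if anything falls off the work surface, if the arm or the gripper's body presses on something with over 40 N, if the wrist force passes 120 N, or if a joint passes its speed limit or range.

ROBOT

A 7-joint arm with a two-finger parallel gripper is mounted at the origin on the work surface. World frame = base frame: x ahead of the robot, y to its left, z up, the work surface at z = 0. Lengths are in m, angles in rad, forces in N, time in s.
With the tool pointing down it reaches from about 0.425 to 0.95 m from the base axis. Payload 16.7 kg.
Tool frame: the origin (TCP) lies on the centre line of the jaws, within the pads' length; the fingertips stand 14 mm ahead of it and the grasp point (between the pads) lies 5 mm behind it; z points along the fingers, y is the direction in which the jaws open and shut (so a half turn about z gives the same grasp; the last joint's range is limited). The gripper opens to 94 mm and grips with 3 to 60 N. Pads are 16 mm wide; open, the fingers measure 119 mm over their backs; the gripper's body (75 mm by 177 mm) begins 78 mm behind the grasp point.
Start: joints at [-1.357, 0.426, 0.074, 1.606, -0.034, 1.111, -0.067], TCP at [0.24, 0.631, 0.219] pointing down, gripper open.
Joint ranges: [-2.85, 2.85], [-0.5, 2.14], [-1.23, 1.37], [0.21, 2.46], [-1.02, 4.16], [0.16, 2.05], [-2.73, 2.73]. Speed limits (rad/s): [1.89, 1.89, 2.39, 2.39, 3.01, 3.01, 3.01].

INTERFACE

Orientations are given as a rotation vector (axis times angle).
In Python, from workcell import bot gives the robot as it stands. The module is installed in compiled form; this text tells all that it offers.
- The arm moves only by the tool servo_tool, never from a script. Its argument "series" is a list of rows, each an object with "dp": the shift along the world's x, y, z in m, a list of three; "rotation": the turn, a rotation vector about the world's x, y, z in rad, a list of three; "claw": the opening, from 0 (shut) to 1 (fully open). A call has 1 to 5 rows; each row is the pose to reach, as a shift and turn from the pose commanded when the call began; what a row does not reach only later rows make up. A row lasts 1/12 s, in which the tool goes at most 41.7 mm and 7.16 degrees, less where a joint would pass 70% of its speed; a pose out of reach is approached as far as the arm can. A call with a gripper value outside its range is refused whole. The fingers move at their own pace and stop on an object; the grip force is fixed at half the most. Time passes only in rows, so rows that repeat a pose let the fingers close. It gives the time, the measured TCP pose, the force and the opening at its end, in the units of the state.
- bot.get_state(): the state, without advancing time (a new reading comes with each control period).
- bot.grab_frame(name): name is "side" or "top" or "wrist"; returns a dict with "image" (400x640x3 uint8, red, green, blue), "z_map" (400x640 float32, m along the optical axis (not along the pixel's ray), 0 where there is no reading), "K" (3x3 intrinsics, pixels), "k1" (the pictures are not rectified: a ray, as slopes to the right and down, at radius r is drawn at 1 + k1 r^2 times it, then the intrinsics apply), "rvec" (rotation vector, rad) and "tvec" (3), from world to camera coordinates, as OpenCV has them. Camera axes: x right, y down, z forward; pixel columns grow to the right and rows downward; lengths in m; the calibration is good to about 2 mm. A picture is of the moment at which its call begins.
- bot.finish_job(): hands the job in, once; it reports no verdict.
Trained networks look in a picture, given as the dict that the camera call returned (one of the last four; its "shot" number tells which), for a name from the list of things; names that differ only in an ending like _2 or _b are one class to them, and where a whole thing is asked for, a point or a joint stands for the part that bears it (a point fixed in the world has none). Each returns a list of dicts, best first, with "score" (0 to 1); they miss things now and then, are a little off and sometimes report something else, mostly with a low value. They report only what shows in the picture. A call takes as long as a camera call.
- bot.find_in(picture, thing): "bbox" ([left, top, width, height] in pixels, round what is visible of it).
The state is a dict: "t": time; "joint_pos": joint angles; "joint_velocities": joint speeds; "effort": joint torques, N m; "tool_pos": TCP position; "eef_rot": TCP orientation; "ft_force": force on the tool from outside, world axes, zero at the start; "moment": the same for the moment, N m; "width": finger opening in m.
Only numpy, scipy, OpenCV 4.12 (cv2) and the standard library are available. Lean on these libraries where they do the work, as an engineer would, in place of code of your own. Each camera call takes 0.05 s, during which the arm holds its last target. There are 200 camera calls.

## Working session

There is one attempt and no reset: what is moved stays moved. The work goes in short steps, Python scripts to look and compute and a tool call to move; the robot and the scene stay as the last step left them, time stands still between calls to the robot, and variables do not carry over. Pictures are saved under pics/ and viewed, about 8 in all and at most 12, crops included, and the job is handed in when it is done.

Besides the shell and the picture viewer there is one more tool, called after "Emit:" in YAML: its name, and indented under it one key for each argument. servo_tool: Moves the arm, as the interface text tells. Its arguments: {"type":"object","properties":{"series":{"type":"array"}},"required":["series"]}

```bash
mkdir -p pics; cat > h.py <<'E'
import numpy as np, cv2
from workcell import bot
def world(f,u,v,z=None):
    """pixel -> world, by depth map or on plane z"""
    K=f["K"];x=(u-K[0,2])/K[0,0];y=(v-K[1,2])/K[1,1]
    a,b=x,y
    for _ in range(20):
        s=1+f["k1"]*(a*a+b*b);a,b=x/s,y/s
    R=cv2.Rodrigues(np.array(f["rvec"],float))[0];t=np.array(f["tvec"]).ravel()
    o=-R.T@t;d=R.T@np.array([a,b,1])
    k=(z-o[2])/d[2] if z is not None else f["z_map"][int(round(v)),int(round(u))]
    return o+k*d
def save(f,n,crop=None,s=1):
    im=f["image"][:,:,::-1]
    if crop: l,t,w,h=crop;im=im[t:t+h,l:l+w]
    cv2.imwrite("pics/"+n,cv2.resize(im,None,fx=s,fy=s,interpolation=cv2.INTER_CUBIC))
E
python3 - <<'E'
from h import *
np.set_printoptions(precision=3,suppress=True)
s=bot.get_state();print({k:np.round(v,3) for k,v in s.items()})
F={c:bot.grab_frame(c) for c in("top","side")}
for c,f in F.items():
    save(f,c+"0.png")
    for n in("press","dial","dial_grip","ratchet","grip","lever","jar","mortar","bowl","scoop"):
        for d in bot.find_in(f,n)[:1]:
            l,t,w,h=d["bbox"];print(c,n,round(d["score"],2),np.round(d["bbox"]),world(f,l+w/2,t+h/2))
E
```

```text
{'t': np.float64(0.0), 'joint_pos': array([-1.356,  0.427,  0.074,  1.607, -0.034,  1.111, -0.067]), 'joint_velocities': array([-0.   ,  0.002, -0.001,  0.001, -0.001, -0.003, -0.001]), 'effort': array([  0.001, -93.581,   3.666, -45.42 ,  -0.049,   0.02 ,   0.   ]), 'tool_pos': array([0.24 , 0.63 , 0.219]), 'eef_rot': array([-0.568, -3.09 ,  0.002]), 'ft_force': array([-0.148,  0.473,  0.693]), 'moment': array([ 0.   , -0.069,  0.009]), 'width': np.float64(0.094)}
top press 0.92 [239. 111. 136. 101.] [0.601 0.033 0.118]
top dial 0.81 [328. 141.  22.  23.] [ 0.618 -0.056  0.154]
top dial_grip 0.58 [327. 141.  21.  18.] [ 0.623 -0.053  0.156]
top ratchet 0.92 [247. 137.  58.  62.] [0.582 0.117 0.134]
top grip 0.55 [153. 202.  47.  46.] [0.428 0.418 0.069]
top lever 0.84 [249. 149.  56.  50.] [0.562 0.113 0.146]
top jar 0.95 [158. 165.  40.  31.] [0.554 0.4   0.114]
top mortar 0.85 [155. 204.  44.  44.] [0.425 0.416 0.073]
top bowl 0.87 [445. 191.  66.  63.] [ 0.415 -0.018  1.255]
top scoop 0.95 [448. 119.  28.  58.] [ 0.657 -0.44   0.005]
side press 0.85 [265. 144. 129.  93.] [ 0.55  -0.013  0.125]
side dial 0.74 [347. 175.  21.  16.] [ 0.624 -0.059  0.137]
side dial_grip 0.77 [348. 171.  19.  24.] [ 0.625 -0.06   0.137]
side ratchet 0.68 [389. 286.  79.  73.] [ 0.464 -0.452  0.008]
side grip 0.65 [390. 289.  79.  68.] [ 0.466 -0.454  0.004]
side lever 0.81 [272. 148.  58.  30.] [0.562 0.12  0.151]
side jar 0.7 [236. 128.  28.  35.] [0.548 0.376 0.09 ]
side mortar 0.58 [200. 139.  31.  43.] [0.426 0.418 0.073]
side bowl 0.84 [389. 289.  81.  69.] [ 0.462 -0.454  0.008]
side scoop 0.65 [440. 247.  28.  50.] [ 0.65  -0.411  0.001]
```

View pics/top0.png

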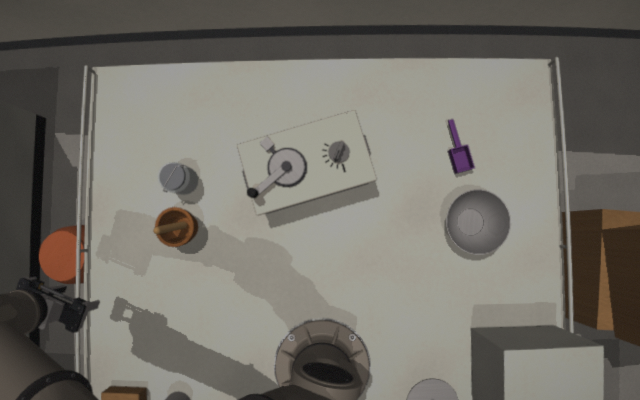

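View pics/side0.png

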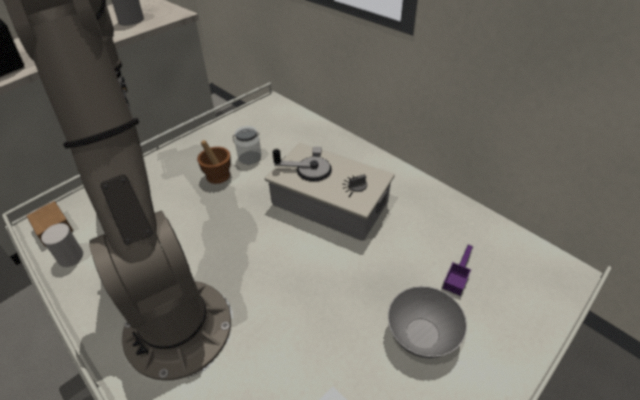

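The top view shows the press, with its dial near (338,153), the lever grip near (252,193) and the pawl near (267,144). The side view agrees. Next I compute the geometry and zoom in.

```bash
python3 - <<'E'
from h import *
np.set_printoptions(precision=4,suppress=True)
f=bot.grab_frame("top"); save(f,"z1.png",(235,100,145,115),5.5)
for n,u,v,z in(("spindle",287,166,.15),("dial",338,152,.156),("grip",252.5,193,.193),("pawl",267,144,.14)):
    print(n,world(f,u,v,z),world(f,u,v))
print(bot.find_in(f,"lever_grip")[:2],bot.find_in(f,"spindle")[:2])
# lid corners via depth
H,W=f["z_map"].shape
P=np.array([[*world(f,u,v),u,v] for u in range(235,380) for v in range(105,217)])
m=abs(P[:,2]-.122)<.006
r=cv2.minAreaRect(P[m][:,:2].astype(np.float32)*1000);print(r,np.median(P[m][:,2]))
m=(P[:,2]>.175)&(P[:,2]<.2);print("grip top",P[m][:,:3].mean(0),m.sum())
E
```

```text
spindle [0.5841 0.0857 0.15  ] [0.584  0.0856 0.1506]
dial [ 0.6195 -0.0529  0.156 ] [ 0.6197 -0.0529  0.1548]
grip [0.5079 0.172  0.193 ] [0.5079 0.1719 0.1935]
pawl [0.6477 0.1417 0.14  ] [0.6478 0.1418 0.1394]
[{'bbox': [249.8, 148.0, 58.3, 53.8], 'score': 0.97}, {'bbox': [446.8, 191.9, 64.5, 62.7], 'score': 0.67}] [{'bbox': [247.7, 136.0, 58.8, 59.9], 'score': 0.62}]
((600.7991333007812, 35.32908630371094), (210.8667449951172, 354.75872802734375), 15.548216819763184) 0.12149248518509492
grip top [0.5106 0.1744 0.191 ] 74
```

View pics/z1.png

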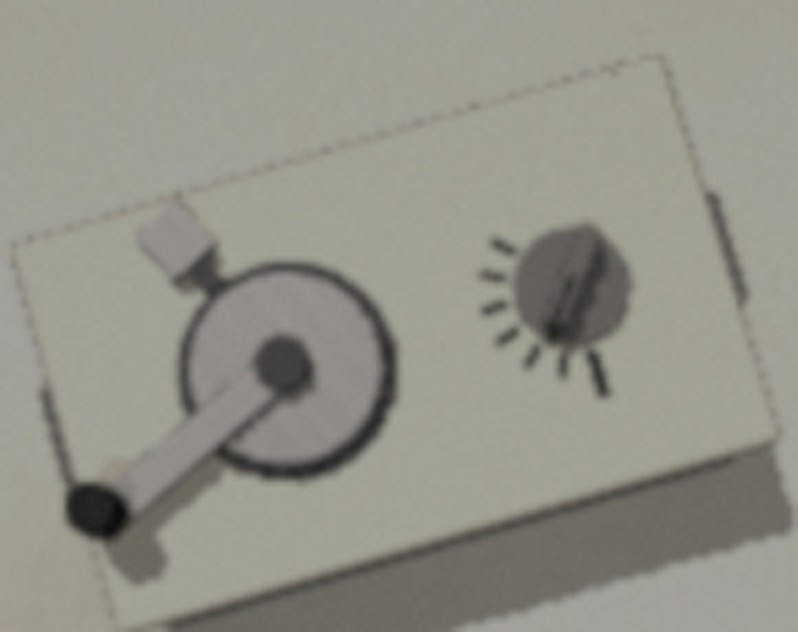

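The fit gives a press yaw of about 15.5° and puts the dial near (0.625,-0.056). The pointer reads about 0.7 rad. Next I move above the dial for a close look.

Emit:
servo_tool:
  series:
    - {"dp": [0.019,-0.034,0.004],"rotation": [0,0,0],"claw": 1}
    - {"dp": [0.038,-0.068,0.008],"rotation": [0,0,0],"claw": 1}
    - {"dp": [0.056,-0.102,0.012],"rotation": [0,0,0],"claw": 1}
    - {"dp": [0.075,-0.136,0.016],"rotation": [0,0,0],"claw": 1}
    - {"dp": [0.094,-0.17,0.02],"rotation": [0,0,0],"claw": 1}

```text
t: 1.67
tool_pos: [0.3347, 0.4591, 0.2397]
eef_rot: [-0.568, -3.09, -0.0]
ft_force: [1.0, 0.2, 0.7]
width: 0.0941
```

Emit:
servo_tool:
  series:
    - {"dp": [0.019,-0.034,0.004],"rotation": [0,0,0],"claw": 1}
    - {"dp": [0.038,-0.068,0.008],"rotation": [0,0,0],"claw": 1}
    - {"dp": [0.056,-0.102,0.012],"rotation": [0,0,0],"claw": 1}
    - {"dp": [0.075,-0.136,0.016],"rotation": [0,0,0],"claw": 1}
    - {"dp": [0.094,-0.17,0.02],"rotation": [0,0,0],"claw": 1}

```text
t: 2.08
tool_pos: [0.4288, 0.289, 0.26]
eef_rot: [0.568, 3.09, 0.001]
ft_force: [0.9, -0.4, 0.2]
width: 0.0943
```

Emit:
servo_tool:
  series:
    - {"dp": [0.019,-0.034,0.004],"rotation": [0,0,0],"claw": 1}
    - {"dp": [0.038,-0.068,0.008],"rotation": [0,0,0],"claw": 1}
    - {"dp": [0.056,-0.102,0.012],"rotation": [0,0,0],"claw": 1}
    - {"dp": [0.075,-0.136,0.016],"rotation": [0,0,0],"claw": 1}
    - {"dp": [0.094,-0.17,0.02],"rotation": [0,0,0],"claw": 1}

```text
t: 2.5
tool_pos: [0.5227, 0.1189, 0.28]
eef_rot: [0.568, 3.089, 0.001]
ft_force: [0.4, 0.7, -0.8]
width: 0.0941
```

Emit:
servo_tool:
  series:
    - {"dp": [0.019,-0.034,0.004],"rotation": [0,0,0],"claw": 1}
    - {"dp": [0.038,-0.068,0.008],"rotation": [0,0,0],"claw": 1}
    - {"dp": [0.056,-0.102,0.012],"rotation": [0,0,0],"claw": 1}
    - {"dp": [0.075,-0.136,0.016],"rotation": [0,0,0],"claw": 1}
    - {"dp": [0.094,-0.17,0.02],"rotation": [0,0,0],"claw": 1}

```text
t: 2.92
tool_pos: [0.6168, -0.051, 0.2999]
eef_rot: [0.568, 3.089, 0.0]
ft_force: [1.5, 0.4, 0.6]
width: 0.0941
```

```bash
python3 - <<'E'
from h import *
np.set_printoptions(precision=4,suppress=True)
f=bot.grab_frame("wrist"); save(f,"w1.png")
s=bot.get_state();print(s["t"],s["tool_pos"],s["eef_rot"],s["joint_pos"])
for n in("dial","dial_grip","lever","grip","ratchet"):
    for d in bot.find_in(f,n)[:1]:print(n,d)
E
```

```text
2.9667 [ 0.619  -0.0584  0.3007] [ 0.5766  3.0853 -0.0042] [-0.4221  0.3001  0.5244  1.6581 -0.1549  1.223   1.3368]
dial {'bbox': [300.6, 167.3, 49.3, 58.9], 'score': 0.83}
dial_grip {'bbox': [298.4, 162.1, 52.0, 62.2], 'score': 0.89}
lever {'bbox': [389.3, 3.0, 150.5, 161.9], 'score': 0.92}
grip {'bbox': [509.7, 2.2, 31.1, 3.0], 'score': 0.43}
ratchet {'bbox': [385.2, 0.3, 153.4, 166.5], 'score': 0.95}
```

View pics/w1.png

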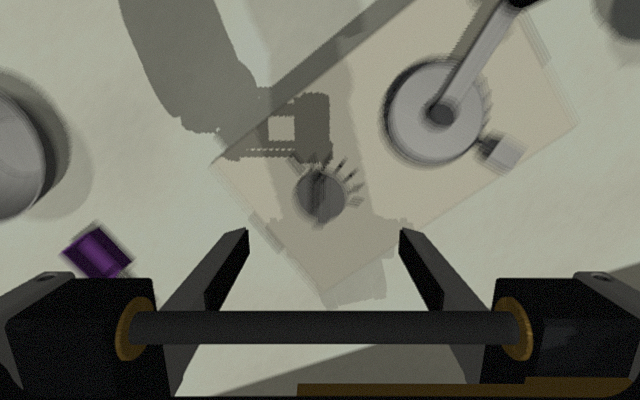

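The wrist view is blurred because the arm was still settling; the dial is near (322,195). I'll take another picture now it is still, and get the bar's axis from depth.

```bash
cat >> h.py <<'E'
def pts(f,box,step=1):
    l,t,w,h=box
    return np.array([[*world(f,u,v),u,v] for u in range(l,l+w,step) for v in range(t,t+h,step) if f["z_map"][v,u]>0])
def dial(f,box):
    P=pts(f,box);m=(P[:,2]>.148)&(P[:,2]<.165)
    Q=P[m][:,:2];r=cv2.minAreaRect((Q*1000).astype(np.float32))
    c=Q.mean(0);e=np.linalg.eigh(np.cov((Q-c).T))[1][:,1]
    disc=P[(P[:,2]>.1265)&(P[:,2]<.2)][:,:2]
    (cx,cy),rad=cv2.minEnclosingCircle((disc*1000).astype(np.float32))
    return c,r,np.degrees(np.arctan2(e[1],e[0])),m.sum(),(cx,cy,rad)
E
python3 - <<'E'
from h import *
np.set_printoptions(precision=4,suppress=True)
f=bot.grab_frame("wrist");f=bot.grab_frame("wrist"); save(f,"w2.png",(260,120,140,110),5.5)
s=bot.get_state();print(s["t"],s["tool_pos"],s["eef_rot"])
d=bot.find_in(f,"dial")[0]["bbox"];print(d)
print(dial(f,(int(d[0])-5,int(d[1])-8,int(d[2])+10,int(d[3])+16)))
P=pts(f,(200,0,400,310),2)
m=abs(P[:,2]-.122)<.004;print(cv2.minAreaRect((P[m][:,:2]*1000).astype(np.float32)))
E
```

```text
3.3167 [ 0.6159 -0.0478  0.2994] [-0.5655 -3.09   -0.0008]
[297.5, 169.7, 48.1, 57.9]
(array([ 0.6242, -0.0525]), ((624.9808349609375, -52.686702728271484), (11.576573371887207, 50.90123748779297), 68.93748474121094), np.float64(157.55829274911346), np.int64(540), (624.3238525390625, -52.621524810791016, 31.221702575683594))
((599.0578002929688, 38.16534423828125), (209.5227813720703, 349.6675720214844), 15.759196281433105)
```

View pics/w2.png

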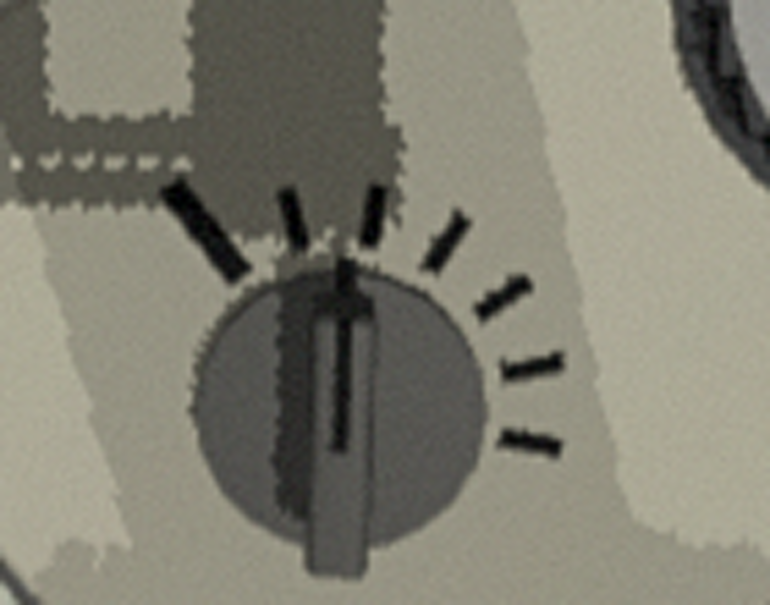

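The still picture shows the pointer between marks 1 and 2 and the long zero mark upper left. The bar lies at about 158°, so the dial reads about 0.65 rad and needs about 0.95 rad clockwise. Next I go down and grip the bar.

Emit:
servo_tool:
  series:
    - {"dp": [0.0085,-0.003,-0.025],"rotation": [0,0,-0.018],"claw": 1}
    - {"dp": [0.0085,-0.003,-0.055],"rotation": [0,0,-0.018],"claw": 1}
    - {"dp": [0.0085,-0.003,-0.085],"rotation": [0,0,-0.018],"claw": 0.6}
    - {"dp": [0.0085,-0.003,-0.11],"rotation": [0,0,-0.018],"claw": 0.5}
    - {"dp": [0.0085,-0.003,-0.13],"rotation": [0,0,-0.018],"claw": 0.5}

```text
t: 3.78
tool_pos: [0.6239, -0.0511, 0.1676]
eef_rot: [-0.594, -3.084, 0.0]
ft_force: [0.2, 0.9, -0.2]
width: 0.0774
```

Emit:
servo_tool:
  series:
    - {"dp": [0,0,-0.01],"rotation": [0,0,0],"claw": 0.5}
    - {"dp": [0,0,-0.02],"rotation": [0,0,0],"claw": 0.5}
    - {"dp": [0,0,-0.02],"rotation": [0,0,0],"claw": 0.5}
    - {"dp": [0,0,-0.02],"rotation": [0,0,0],"claw": 0.5}
    - {"dp": [0,0,-0.02],"rotation": [0,0,0],"claw": 0.5}

```text
t: 4.2
tool_pos: [0.6254, -0.0522, 0.1507]
eef_rot: [0.596, 3.083, 0.001]
ft_force: [0.0, -0.5, -0.6]
width: 0.0477
```

Emit:
servo_tool:
  series:
    - {"dp": [0,0,0],"rotation": [0,0,0],"claw": 0.25}
    - {"dp": [0,0,0],"rotation": [0,0,0],"claw": 0}
    - {"dp": [0,0,0],"rotation": [0,0,0],"claw": 0}
    - {"dp": [0,0,0],"rotation": [0,0,0],"claw": 0}
    - {"dp": [0,0,0],"rotation": [0,0,0],"claw": 0}

```text
t: 4.62
tool_pos: [0.6248, -0.0522, 0.1496]
eef_rot: [0.596, 3.084, 0.0]
ft_force: [-0.0, 1.2, 1.3]
width: 0.0169
```

Emit:
servo_tool:
  series:
    - {"dp": [0,0,0],"rotation": [0,0,0],"claw": 0}
    - {"dp": [0,0,0],"rotation": [0,0,0],"claw": 0}
    - {"dp": [0,0,0],"rotation": [0,0,0],"claw": 0}
    - {"dp": [0,0,0],"rotation": [0,0,0],"claw": 0}

```text
t: 4.95
tool_pos: [0.6244, -0.0532, 0.1496]
eef_rot: [-0.597, -3.084, 0.001]
ft_force: [-3.2, -3.6, 3.4]
width: 0.0118
```

Gripped, with an opening of 11.8 mm. Turning clockwise by 0.944 rad.

Emit:
servo_tool:
  series:
    - {"dp": [0,0,0],"rotation": [0,0,-0.1],"claw": 0}
    - {"dp": [0,0,0],"rotation": [0,0,-0.2],"claw": 0}
    - {"dp": [0,0,0],"rotation": [0,0,-0.3],"claw": 0}
    - {"dp": [0,0,0],"rotation": [0,0,-0.4],"claw": 0}
    - {"dp": [0,0,0],"rotation": [0,0,-0.5],"claw": 0}

```text
t: 5.37
tool_pos: [0.6248, -0.0526, 0.1496]
eef_rot: [1.348, 2.837, -0.0]
ft_force: [0.5, -2.0, 0.1]
width: 0.0118
```

Emit:
servo_tool:
  series:
    - {"dp": [0,0,0],"rotation": [0,0,-0.1],"claw": 0}
    - {"dp": [0,0,0],"rotation": [0,0,-0.2],"claw": 0}
    - {"dp": [0,0,0],"rotation": [0,0,-0.3],"claw": 0}
    - {"dp": [0,0,0],"rotation": [0,0,-0.38],"claw": 0}
    - {"dp": [0,0,0],"rotation": [0,0,-0.444],"claw": 0}

```text
t: 5.78
tool_pos: [0.6255, -0.0522, 0.1497]
eef_rot: [1.938, 2.471, 0.001]
ft_force: [5.2, -0.9, -4.0]
width: 0.0118
```

Emit:
servo_tool:
  series:
    - {"dp": [0,0,0],"rotation": [0,0,0],"claw": 0}
    - {"dp": [0,0,0],"rotation": [0,0,0],"claw": 0}
    - {"dp": [0,0,0],"rotation": [0,0,0],"claw": 0}
    - {"dp": [0,0,0],"rotation": [0,0,0],"claw": 0}

```text
t: 6.12
tool_pos: [0.6255, -0.0522, 0.1497]
eef_rot: [1.929, 2.478, 0.001]
ft_force: [5.8, -1.6, -2.9]
width: 0.0121
```

```bash
python3 - <<'E'
from h import *
s=bot.get_state();r=s["eef_rot"];print(s["t"],s["tool_pos"],r,"toolx",2*np.degrees(np.arctan2(r[1],r[0]))%360,s["moment"],s["joint_pos"])
E
```

```text
6.1167 [ 0.62549858 -0.05221287  0.14965618] [1.92894266e+00 2.47789347e+00 1.16915894e-03] toolx 104.20128935958829 [-0.32240064 -1.44534981 -0.06817348] [-0.53956403  0.5030246   0.70437236  1.81353264 -0.38904844  0.96616114
  0.57671334]
```

Emit:
servo_tool:
  series:
    - {"dp": [0,0,0],"rotation": [0,0,0],"claw": 0.4}
    - {"dp": [0,0,0],"rotation": [0,0,0],"claw": 0.4}
    - {"dp": [0,0,0],"rotation": [0,0,0],"claw": 0.4}
    - {"dp": [0,0,0.02],"rotation": [0,0,0],"claw": 0.4}
    - {"dp": [0,0,0.05],"rotation": [0,0,0],"claw": 1}

```text
t: 6.53
tool_pos: [0.623, -0.052, 0.1977]
eef_rot: [-1.93, -2.474, 0.005]
ft_force: [0.6, 0.3, 0.2]
width: 0.0409
```

Emit:
servo_tool:
  series:
    - {"dp": [0,0,0.04],"rotation": [0,0,0],"claw": 1}
    - {"dp": [0,0,0.08],"rotation": [0,0,0],"claw": 1}
    - {"dp": [0,0,0.1],"rotation": [0,0,0],"claw": 1}
    - {"dp": [0,0,0.1],"rotation": [0,0,0],"claw": 1}
    - {"dp": [0,0,0.1],"rotation": [0,0,0],"claw": 1}

```text
t: 6.95
tool_pos: [0.6249, -0.0521, 0.3004]
eef_rot: [1.932, 2.476, 0.003]
ft_force: [-0.0, 1.6, -0.8]
width: 0.0743
```

Emit:
servo_tool:
  series:
    - {"dp": [0,0,0],"rotation": [0,0,0],"claw": 1}
    - {"dp": [0,0,0],"rotation": [0,0,0],"claw": 1}
    - {"dp": [0,0,0],"rotation": [0,0,0],"claw": 1}
    - {"dp": [0,0,0],"rotation": [0,0,0],"claw": 1}

```text
t: 7.28
tool_pos: [0.6244, -0.0522, 0.2986]
eef_rot: [-1.933, -2.475, 0.002]
ft_force: [0.6, -0.4, -0.0]
width: 0.0941
```

```bash
python3 - <<'E'
from h import *
np.set_printoptions(precision=4,suppress=True)
f=bot.grab_frame("wrist")
d=bot.find_in(f,"dial")[0]["bbox"];print(d)
x,y=int(d[0]+d[2]/2),int(d[1]+d[3]/2)
save(f,"w3.png",(max(x-70,0),max(y-55,0),140,110),5.5)
print(dial(f,(int(d[0])-5,int(d[1])-8,int(d[2])+10,int(d[3])+16)),bot.get_state()["tool_pos"])
P=pts(f,(100,0,540,310),2)
m=abs(P[:,2]-.122)<.004;print(cv2.minAreaRect((P[m][:,:2]*1000).astype(np.float32)))
m=(P[:,2]>.18)&(P[:,2]<.205)
if m.any():print("grip",P[m][:,:3].mean(0),m.sum(),cv2.minEnclosingCircle((P[m][:,:2]*1000).astype(np.float32)))
E
```

```text
[301.0, 159.7, 48.7, 60.3]
(array([ 0.6249, -0.0518]), ((625.0388793945312, -52.733154296875), (11.569657325744629, 51.136451721191406), 14.246519088745117), np.float64(104.46122114615537), np.int64(575), (624.8771362304688, -51.47785568237305, 31.209409713745117)) [ 0.6245 -0.0523  0.299 ]
((609.9951171875, -0.16253662109375), (209.38951110839844, 268.6385192871094), 15.87183952331543)
```

View pics/w3.png

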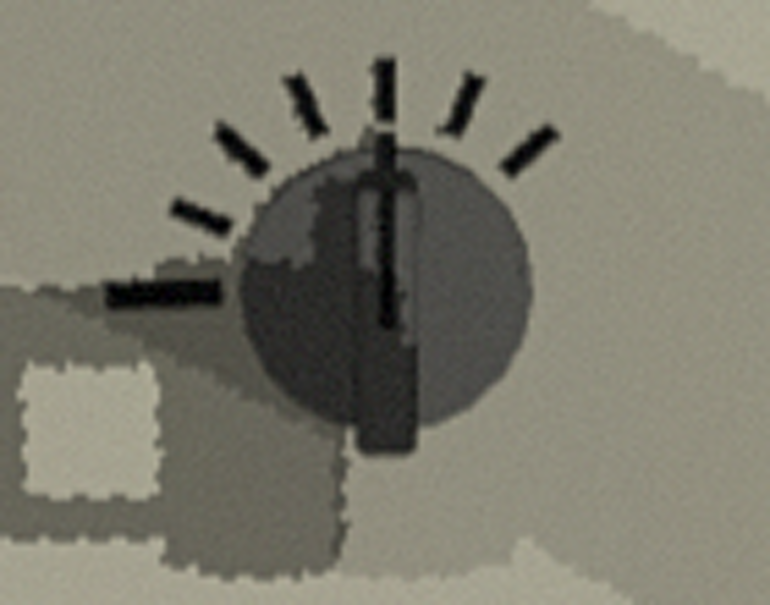

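The dial pointer lines up with the fourth short mark, at (385,90) in the crop, and the computed angle is about 1.60 rad. Next I move above the lever grip.

Emit:
servo_tool:
  series:
    - {"dp": [-0.012,0.023,0],"rotation": [0,0,0.1],"claw": 1}
    - {"dp": [-0.024,0.046,0],"rotation": [0,0,0.2],"claw": 1}
    - {"dp": [-0.036,0.069,0],"rotation": [0,0,0.3],"claw": 1}
    - {"dp": [-0.048,0.092,0],"rotation": [0,0,0.4],"claw": 1}
    - {"dp": [-0.058,0.114,0],"rotation": [0,0,0.49],"claw": 1}

```text
t: 7.8
tool_pos: [0.5658, 0.0628, 0.2993]
eef_rot: [-1.268, -2.874, 0.0]
ft_force: [0.5, -0.1, -0.8]
width: 0.0942
```

Emit:
servo_tool:
  series:
    - {"dp": [-0.012,0.023,0],"rotation": [0,0,0.1],"claw": 1}
    - {"dp": [-0.024,0.046,0],"rotation": [0,0,0.2],"claw": 1}
    - {"dp": [-0.036,0.069,0],"rotation": [0,0,0.3],"claw": 1}
    - {"dp": [-0.048,0.092,0],"rotation": [0,0,0.4],"claw": 1}
    - {"dp": [-0.058,0.114,0],"rotation": [0,0,0.49],"claw": 1}

```text
t: 8.22
tool_pos: [0.5077, 0.1769, 0.2994]
eef_rot: [-0.532, -3.096, -0.0]
ft_force: [0.5, -0.5, 0.5]
width: 0.0938
```

Emit:
servo_tool:
  series:
    - {"dp": [0,0,0],"rotation": [0,0,0],"claw": 1}
    - {"dp": [0,0,0],"rotation": [0,0,0],"claw": 1}
    - {"dp": [0,0,0],"rotation": [0,0,0],"claw": 1}
    - {"dp": [0,0,0],"rotation": [0,0,0],"claw": 1}
    - {"dp": [0,0,0],"rotation": [0,0,0],"claw": 1}

```text
t: 8.63
tool_pos: [0.5091, 0.1748, 0.2994]
eef_rot: [0.544, 3.094, -0.0]
ft_force: [0.2, 0.2, -0.8]
width: 0.0943
```

```bash
python3 - <<'E'
from h import *
np.set_printoptions(precision=4,suppress=True)
f=bot.grab_frame("wrist");save(f,"w4.png")
s=bot.get_state();r=s["eef_rot"];print(s["t"],s["tool_pos"],"toolx",2*np.degrees(np.arctan2(r[1],r[0]))%360,s["joint_pos"])
P=pts(f,(200,0,340,300),1)
def circ(m,n):
    if m.sum()>20:print(n,np.median(P[m][:,2]),m.sum(),cv2.minEnclosingCircle((P[m][:,:2]*1000).astype(np.float32)),P[m][:,3:].mean(0))
circ((P[:,2]>.187)&(P[:,2]<.2),"grip")
hub=np.hypot(P[:,0]-.584,P[:,1]-.09)<.035
print(np.histogram(P[hub][:,2],bins=np.arange(.12,.18,.004)))
circ(hub&(P[:,2]>.1505)&(P[:,2]<.18),"hub")
g=(np.hypot(P[:,0]-.648,P[:,1]-.145)<.03)&(P[:,2]>.135)&(P[:,2]<.146)
if g.any():print("pawl",cv2.minAreaRect((P[g][:,:2]*1000).astype(np.float32)))
E
```

```text
8.6833 [0.509  0.1749 0.2994] toolx 160.07022245358678 [-0.9251  0.1375  0.5333  1.8372 -0.0751  1.1868  0.8552]
grip 0.1920579966380923 591 ((509.9801025390625, 178.88929748535156), 12.90389347076416) [327.1489 199.9729]
(array([   0,    0,    0,  514, 1131,   14,  280,  225,  262,    0,    0,
          0,    0,    0]), array([0.12 , 0.124, 0.128, 0.132, 0.136, 0.14 , 0.144, 0.148, 0.152,
       0.156, 0.16 , 0.164, 0.168, 0.172, 0.176]))
hub 0.1522548697222183 411 ((584.3428344726562, 91.60546112060547), 13.85867691040039) [276.1776 275.7421]
pawl ((638.4222412109375, 145.5606231689453), (47.728702545166016, 17.044937133789062), 66.04060363769531)
```

View pics/w4.png

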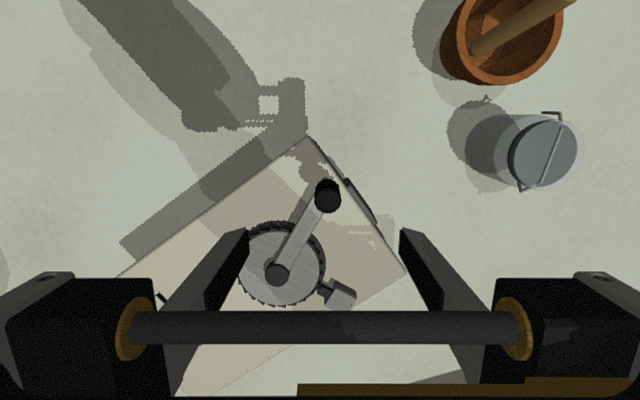

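The view shows the lever grip at (327,200), the hub at (276,275) and the pawl clear of both. The grip is at (0.510,0.179), the spindle at (0.584,0.0916) and the lever direction is 130.3°. Next I go down and grip it.

Emit:
servo_tool:
  series:
    - {"dp": [0.001,0.004,-0.025],"rotation": [0,0,0],"claw": 1}
    - {"dp": [0.001,0.004,-0.055],"rotation": [0,0,0],"claw": 0.8}
    - {"dp": [0.001,0.004,-0.085],"rotation": [0,0,0],"claw": 0.7}
    - {"dp": [0.001,0.004,-0.11],"rotation": [0,0,0],"claw": 0.7}
    - {"dp": [0.001,0.004,-0.12],"rotation": [0,0,0],"claw": 0.7}

```text
t: 9.1
tool_pos: [0.5085, 0.1787, 0.1765]
eef_rot: [-0.542, -3.092, 0.004]
ft_force: [-0.2, 0.0, -0.1]
width: 0.0707
```

Emit:
servo_tool:
  series:
    - {"dp": [0,0,-0.01],"rotation": [0,0,0],"claw": 0.7}
    - {"dp": [0,0,-0.011],"rotation": [0,0,0],"claw": 0.7}
    - {"dp": [0,0,-0.011],"rotation": [0,0,0],"claw": 0.5}
    - {"dp": [0,0,-0.011],"rotation": [0,0,0],"claw": 0.3}
    - {"dp": [0,0,-0.011],"rotation": [0,0,0],"claw": 0.1}

```text
t: 9.52
tool_pos: [0.5104, 0.18, 0.1696]
eef_rot: [0.541, 3.093, 0.002]
ft_force: [0.7, -0.3, 0.5]
width: 0.0493
```

Emit:
servo_tool:
  series:
    - {"dp": [0,0,0],"rotation": [0,0,0],"claw": 0}
    - {"dp": [0,0,0],"rotation": [0,0,0],"claw": 0}
    - {"dp": [0,0,0],"rotation": [0,0,0],"claw": 0}
    - {"dp": [0,0,0],"rotation": [0,0,0],"claw": 0}
    - {"dp": [0,0,0],"rotation": [0,0,0],"claw": 0}

```text
t: 9.93
tool_pos: [0.5094, 0.179, 0.1686]
eef_rot: [-0.541, -3.094, 0.001]
ft_force: [-3.7, -5.0, 6.4]
width: 0.0254
```

Emit:
servo_tool:
  series:
    - {"dp": [0,0,0],"rotation": [0,0,0],"claw": 0}
    - {"dp": [0,0,0],"rotation": [0,0,0],"claw": 0}
    - {"dp": [0,0,0],"rotation": [0,0,0],"claw": 0}

```text
t: 10.18
tool_pos: [0.5094, 0.179, 0.1686]
eef_rot: [-0.541, -3.094, 0.001]
ft_force: [-3.0, -4.7, 6.1]
width: 0.0255
```

Gripped, with an opening of 25.5 mm. Next I work out the arc waypoints as increments.

```bash
cat > arc.py <<'E'
from h import *
S=np.array([.584,.0916]);P0=np.array([.5095,.179]);R=.115;a0=np.arctan2(*(P0-S)[::-1])
def ang(p): v=np.array(p[:2])-S;return (np.arctan2(v[1],v[0])-a0)%(2*np.pi),np.hypot(*v)
E
python3 - <<'E'
from arc import *
q=lambda d:np.r_[np.cos(a0+d),np.sin(a0+d)]*R
for i in range(22):
    d=.05*i;print(f"{d:.2f}->{d+.05:.2f}",np.round((q(d+.05)-q(d))*1000,1))
E
```

```text
0.00->0.05 [-4.3 -3.8]
0.05->0.10 [-4.1 -4. ]
0.10->0.15 [-3.9 -4.2]
0.15->0.20 [-3.7 -4.4]
0.20->0.25 [-3.4 -4.6]
0.25->0.30 [-3.2 -4.8]
0.30->0.35 [-3.  -4.9]
0.35->0.40 [-2.7 -5.1]
0.40->0.45 [-2.4 -5.2]
0.45->0.50 [-2.2 -5.3]
0.50->0.55 [-1.9 -5.4]
0.55->0.60 [-1.6 -5.5]
0.60->0.65 [-1.4 -5.6]
0.65->0.70 [-1.1 -5.6]
0.70->0.75 [-0.8 -5.7]
0.75->0.80 [-0.5 -5.7]
0.80->0.85 [-0.2 -5.7]
0.85->0.90 [ 0.1 -5.7]
0.90->0.95 [ 0.3 -5.7]
0.95->1.00 [ 0.6 -5.7]
1.00->1.05 [ 0.9 -5.7]
1.05->1.10 [ 1.2 -5.6]
```

Swinging to about 0.35 (one click expected), one reading per 0.05 rad.

Emit:
servo_tool:
  series:
    - {"dp": [-0.0022,-0.0019,0],"rotation": [0,0,0],"claw": 0}
    - {"dp": [-0.0043,-0.0038,0],"rotation": [0,0,0],"claw": 0}

```text
t: 10.35
tool_pos: [0.5057, 0.1759, 0.1688]
eef_rot: [0.541, 3.094, 0.001]
ft_force: [2.1, -1.0, 2.4]
width: 0.0255
```

Emit:
servo_tool:
  series:
    - {"dp": [-0.002,-0.002,0],"rotation": [0,0,0],"claw": 0}
    - {"dp": [-0.0041,-0.004,0],"rotation": [0,0,0],"claw": 0}

```text
t: 10.52
tool_pos: [0.5014, 0.1718, 0.1687]
eef_rot: [0.541, 3.094, 0.0]
ft_force: [2.5, -1.5, 3.2]
width: 0.0255
```

Emit:
servo_tool:
  series:
    - {"dp": [-0.002,-0.0021,0],"rotation": [0,0,0],"claw": 0}
    - {"dp": [-0.0039,-0.0042,0],"rotation": [0,0,0],"claw": 0}

```text
t: 10.68
tool_pos: [0.4978, 0.1678, 0.1688]
eef_rot: [0.54, 3.094, 0.001]
ft_force: [8.2, 2.8, 1.4]
width: 0.0255
```

Emit:
servo_tool:
  series:
    - {"dp": [-0.0018,-0.0022,0],"rotation": [0,0,0],"claw": 0}
    - {"dp": [-0.0037,-0.0044,0],"rotation": [0,0,0],"claw": 0}

```text
t: 10.85
tool_pos: [0.4951, 0.1646, 0.1691]
eef_rot: [0.539, 3.092, 0.004]
ft_force: [15.5, 10.3, -5.2]
width: 0.0256
```

Emit:
servo_tool:
  series:
    - {"dp": [-0.0017,-0.0023,0],"rotation": [0,0,0],"claw": 0}
    - {"dp": [-0.0034,-0.0046,0],"rotation": [0,0,0],"claw": 0}

```text
t: 11.02
tool_pos: [0.4932, 0.1619, 0.1695]
eef_rot: [0.537, 3.089, 0.009]
ft_force: [23.5, 22.0, -12.0]
width: 0.0255
```

Emit:
servo_tool:
  series:
    - {"dp": [-0.0016,-0.0024,0],"rotation": [0,0,0],"claw": 0}
    - {"dp": [-0.0032,-0.0048,0],"rotation": [0,0,0],"claw": 0}

```text
t: 11.18
tool_pos: [0.4888, 0.1567, 0.1691]
eef_rot: [0.537, 3.092, 0.006]
ft_force: [3.7, -2.2, 3.3]
width: 0.0257
```

Emit:
servo_tool:
  series:
    - {"dp": [-0.0015,-0.0025,0],"rotation": [0,0,0],"claw": 0}
    - {"dp": [-0.003,-0.0049,0],"rotation": [0,0,0],"claw": 0}

```text
t: 11.35
tool_pos: [0.4841, 0.1494, 0.1689]
eef_rot: [0.54, 3.095, 0.001]
ft_force: [-0.0, 0.7, 10.7]
width: 0.0255
```

```bash
python3 -c "
from arc import *
s=bot.get_state();print(s['t'],s['tool_pos'],s['ft_force'],s['width'],ang(s['tool_pos']))"
```

```text
11.35 [0.48407457 0.14937075 0.16885878] [-0.01884612  0.71464941 10.67646148] 0.025549032062410177 (np.float64(0.3407191510020011), np.float64(0.11542335366172844))
```

Click 1 felt: the force rose to about 32 N, then dropped after d≈0.21. Continuing through click 2, to d≈0.60.

Emit:
servo_tool:
  series:
    - {"dp": [-0.0013,-0.0025,0],"rotation": [0,0,0],"claw": 0}
    - {"dp": [-0.0027,-0.0051,0],"rotation": [0,0,0],"claw": 0}

```text
t: 11.52
tool_pos: [0.4813, 0.1443, 0.1689]
eef_rot: [0.54, 3.095, 0.001]
ft_force: [1.3, 2.8, 9.9]
width: 0.0253
```

Emit:
servo_tool:
  series:
    - {"dp": [-0.0012,-0.0026,0],"rotation": [0,0,0],"claw": 0}
    - {"dp": [-0.0024,-0.0052,0],"rotation": [0,0,0],"claw": 0}

```text
t: 11.68
tool_pos: [0.4795, 0.1403, 0.1691]
eef_rot: [0.539, 3.094, 0.004]
ft_force: [4.8, 11.8, 3.7]
width: 0.0254
```

Emit:
servo_tool:
  series:
    - {"dp": [-0.0011,-0.0026,0],"rotation": [0,0,0],"claw": 0}
    - {"dp": [-0.0022,-0.0053,0],"rotation": [0,0,0],"claw": 0}

```text
t: 11.85
tool_pos: [0.4782, 0.1369, 0.1695]
eef_rot: [0.537, 3.092, 0.009]
ft_force: [10.1, 25.0, -1.0]
width: 0.0257
```

Emit:
servo_tool:
  series:
    - {"dp": [-0.001,-0.0027,0],"rotation": [0,0,0],"claw": 0}
    - {"dp": [-0.0019,-0.0054,0],"rotation": [0,0,0],"claw": 0}

```text
t: 12.02
tool_pos: [0.4771, 0.1336, 0.1698]
eef_rot: [0.534, 3.091, 0.012]
ft_force: [11.5, 34.2, -4.2]
width: 0.0257
```

Emit:
servo_tool:
  series:
    - {"dp": [-0.0008,-0.0027,0],"rotation": [0,0,0],"claw": 0}
    - {"dp": [-0.0016,-0.0055,0],"rotation": [0,0,0],"claw": 0}

```text
t: 12.18
tool_pos: [0.4729, 0.1233, 0.1688]
eef_rot: [-0.539, -3.095, -0.001]
ft_force: [-4.5, 2.4, 14.7]
width: 0.0255
```

```bash
python3 -c "
from arc import *
s=bot.get_state();print(s['t'],s['tool_pos'],s['ft_force'],s['width'],ang(s['tool_pos']))"
```

```text
12.1833 [0.47289264 0.12332274 0.16882945] [-4.49408066  2.43326869 14.69820716] 0.025501949043755273 (np.float64(0.5867942136883362), np.float64(0.11554729521766466))
```

Click 2 felt: a peak at d≈0.49, then a drop. Continuing slower through click 3, to d≈0.85.

Emit:
servo_tool:
  series:
    - {"dp": [-0.0007,-0.0028,0],"rotation": [0,0,0],"claw": 0}
    - {"dp": [-0.0014,-0.0056,0],"rotation": [0,0,0],"claw": 0}
    - {"dp": [-0.0014,-0.0056,0],"rotation": [0,0,0],"claw": 0}

```text
t: 12.43
tool_pos: [0.4712, 0.1169, 0.1688]
eef_rot: [-0.541, -3.094, -0.001]
ft_force: [-5.0, 1.1, 14.8]
width: 0.026
```

Emit:
servo_tool:
  series:
    - {"dp": [-0.0005,-0.0028,0],"rotation": [0,0,0],"claw": 0}
    - {"dp": [-0.0011,-0.0056,0],"rotation": [0,0,0],"claw": 0}
    - {"dp": [-0.0011,-0.0056,0],"rotation": [0,0,0],"claw": 0}

```text
t: 12.68
tool_pos: [0.4704, 0.1126, 0.169]
eef_rot: [-0.539, -3.094, -0.003]
ft_force: [-3.0, 7.5, 12.5]
width: 0.0253
```

Emit:
servo_tool:
  series:
    - {"dp": [-0.0004,-0.0028,0],"rotation": [0,0,0],"claw": 0}
    - {"dp": [-0.0008,-0.0057,0],"rotation": [0,0,0],"claw": 0}
    - {"dp": [-0.0008,-0.0057,0],"rotation": [0,0,0],"claw": 0}

```text
t: 12.93
tool_pos: [0.4699, 0.1088, 0.1692]
eef_rot: [-0.538, -3.095, -0.007]
ft_force: [-2.3, 17.9, 8.9]
width: 0.0253
```

Emit:
servo_tool:
  series:
    - {"dp": [-0.0002,-0.0028,0],"rotation": [0,0,0],"claw": 0}
    - {"dp": [-0.0002,-0.0028,0],"rotation": [0,0,0],"claw": 0}
    - {"dp": [-0.0002,-0.0028,0],"rotation": [0,0,0],"claw": 0}

```text
t: 13.18
tool_pos: [0.4698, 0.1071, 0.1692]
eef_rot: [0.536, 3.096, 0.008]
ft_force: [-2.3, 25.7, 9.2]
width: 0.0258
```

Emit:
servo_tool:
  series:
    - {"dp": [-0.0002,-0.0028,0],"rotation": [0,0,0],"claw": 0}
    - {"dp": [-0.0002,-0.0028,0],"rotation": [0,0,0],"claw": 0}
    - {"dp": [-0.0002,-0.0028,0],"rotation": [0,0,0],"claw": 0}

```text
t: 13.43
tool_pos: [0.4687, 0.1008, 0.1688]
eef_rot: [-0.539, -3.094, -0.001]
ft_force: [-6.8, 0.6, 16.8]
width: 0.0257
```

```bash
python3 -c "
from arc import *
s=bot.get_state();print(s['t'],s['tool_pos'],s['ft_force'],s['width'],ang(s['tool_pos']))"
```

```text
13.4333 [0.46874575 0.10081974 0.16877357] [-6.80945397  0.56464438 16.75085853] 0.025657815945344043 (np.float64(0.7850841601515368), np.float64(0.11562242448986725))
```

Click 3 felt: a peak at d≈0.73, then a drop. Now towards click 4: up to d≈0.95 first, then small steps.

Emit:
servo_tool:
  series:
    - {"dp": [-0.0001,-0.0028,0],"rotation": [0,0,0],"claw": 0}
    - {"dp": [-0.0002,-0.0057,0],"rotation": [0,0,0],"claw": 0}
    - {"dp": [-0.0002,-0.0057,0],"rotation": [0,0,0],"claw": 0}

```text
t: 13.68
tool_pos: [0.4684, 0.0941, 0.1687]
eef_rot: [-0.54, -3.093, -0.0]
ft_force: [-7.9, -0.4, 18.2]
width: 0.0256
```

Emit:
servo_tool:
  series:
    - {"dp": [0,-0.0028,0],"rotation": [0,0,0],"claw": 0}
    - {"dp": [0.0001,-0.0057,0],"rotation": [0,0,0],"claw": 0}
    - {"dp": [0.0001,-0.0057,0],"rotation": [0,0,0],"claw": 0}

```text
t: 13.93
tool_pos: [0.4684, 0.0883, 0.1687]
eef_rot: [-0.541, -3.093, -0.0]
ft_force: [-8.4, -0.2, 19.1]
width: 0.0254
```

Emit:
servo_tool:
  series:
    - {"dp": [0.0002,-0.0028,0],"rotation": [0,0,0],"claw": 0}
    - {"dp": [0.0003,-0.0057,0],"rotation": [0,0,0],"claw": 0}
    - {"dp": [0.0003,-0.0057,0],"rotation": [0,0,0],"claw": 0}

```text
t: 14.18
tool_pos: [0.4686, 0.0835, 0.1688]
eef_rot: [-0.54, -3.093, -0.002]
ft_force: [-9.1, 2.5, 18.2]
width: 0.0251
```

Emit:
servo_tool:
  series:
    - {"dp": [0.0003,-0.0028,0],"rotation": [0,0,0],"claw": 0}
    - {"dp": [0.0003,-0.0028,0],"rotation": [0,0,0],"claw": 0}
    - {"dp": [0.0003,-0.0028,0],"rotation": [0,0,0],"claw": 0}

```text
t: 14.43
tool_pos: [0.4688, 0.0814, 0.1688]
eef_rot: [-0.539, -3.093, -0.002]
ft_force: [-11.2, 7.3, 17.2]
width: 0.0256
```

```bash
python3 -c "
from arc import *
s=bot.get_state();print(s['t'],s['tool_pos'],s['ft_force'],s['width'],ang(s['tool_pos']))"
```

```text
14.4333 [0.46884782 0.08138609 0.16876469] [-11.20724715   7.29637612  17.15711681] 0.025591468131158736 (np.float64(0.9533766761937548), np.float64(0.11560427187091984))
```

Emit:
servo_tool:
  series:
    - {"dp": [0,-0.002,0],"rotation": [0,0,0],"claw": 0}
    - {"dp": [0,-0.002,0],"rotation": [0,0,0],"claw": 0}
    - {"dp": [0,-0.002,0],"rotation": [0,0,0],"claw": 0}

```text
t: 14.68
tool_pos: [0.469, 0.08, 0.1688]
eef_rot: [-0.538, -3.093, -0.003]
ft_force: [-10.3, 10.9, 17.0]
width: 0.0256
```

Emit:
servo_tool:
  series:
    - {"dp": [0,-0.002,0],"rotation": [0,0,0],"claw": 0}
    - {"dp": [0,-0.002,0],"rotation": [0,0,0],"claw": 0}
    - {"dp": [0,-0.002,0],"rotation": [0,0,0],"claw": 0}

```text
t: 14.93
tool_pos: [0.4692, 0.0769, 0.1688]
eef_rot: [-0.539, -3.093, -0.001]
ft_force: [-7.0, -0.5, 17.3]
width: 0.0256
```

```bash
python3 -c "
from arc import *
s=bot.get_state();print(s['t'],s['tool_pos'],s['ft_force'],s['width'],ang(s['tool_pos']))"
```

```text
14.9333 [0.46915286 0.07685562 0.16875667] [-6.97524898 -0.5272094  17.34919313] 0.025648679228185527 (np.float64(0.9925931712177851), np.float64(0.11578972812355408))
```

Click 4 felt: 10.9 N dropping to about 0 at d≈0.98. Moving about 8 mm on to seat the pawl, well short of the fifth.

Emit:
servo_tool:
  series:
    - {"dp": [0.0002,-0.002,0],"rotation": [0,0,0],"claw": 0}
    - {"dp": [0.0004,-0.004,0],"rotation": [0,0,0],"claw": 0}
    - {"dp": [0.0006,-0.006,0],"rotation": [0,0,0],"claw": 0}
    - {"dp": [0.0008,-0.008,0],"rotation": [0,0,0],"claw": 0}
    - {"dp": [0.0008,-0.008,0],"rotation": [0,0,0],"claw": 0}

```text
t: 15.35
tool_pos: [0.4705, 0.0679, 0.1688]
eef_rot: [-0.541, -3.094, -0.001]
ft_force: [-2.6, -0.9, 14.5]
width: 0.0256
```

Emit:
servo_tool:
  series:
    - {"dp": [0,0,0],"rotation": [0,0,0],"claw": 0}
    - {"dp": [0,0,0],"rotation": [0,0,0],"claw": 0}
    - {"dp": [0,0,0],"rotation": [0,0,0],"claw": 0}

```text
t: 15.6
tool_pos: [0.4705, 0.0681, 0.1688]
eef_rot: [-0.541, -3.094, -0.0]
ft_force: [-3.1, -1.0, 14.4]
width: 0.0254
```

```bash
python3 -c "
from arc import *
s=bot.get_state();print(s['t'],s['tool_pos'],s['ft_force'],s['width'],ang(s['tool_pos']))
f=bot.grab_frame('top');save(f,'z2.png',(235,100,145,115),5.5)"
```

```text
15.6 [0.47049792 0.06809895 0.16882872] [-3.0648832  -1.00404763 14.443007  ] 0.02536434406906211 (np.float64(1.0690778702023582), np.float64(0.11590953777946342))
```

View pics/z2.png

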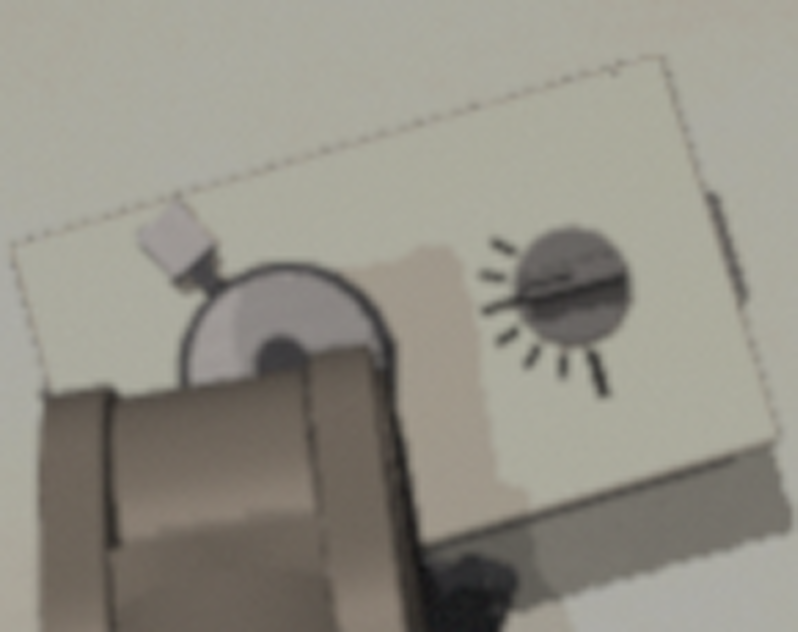

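The picture shows the pointer on the fourth short mark, at (495,308) in the crop. The lever is at rest in its light-running zone, 1.069 rad past its start, and still held. Handing in.

```bash
python3 -c "
from arc import *
bot.finish_job();s=bot.get_state();print(s['t'],s['tool_pos'],s['width'],ang(s['tool_pos']))"
```

```text
the job is handed in; nothing more can be done
the job is handed in; nothing more can be done
```

I turned the dial to the fourth short mark, then pulled the lever anticlockwise by four clicks. The job was handed in at about 15.6 s with the lever's grip still held.

- **Dial:** the wrist picture measured about 1.60 rad, and the last top view still shows the pointer on the fourth mark.
- **Clicks:** I felt four rises and sudden drops in force, at about 0.21–0.27, 0.49–0.59, 0.73–0.79 and 0.95–0.99 rad of lever travel.
- **Lever at the end:** it had travelled 1.07 rad, so it sits at about 1.07–1.12, past the pawl's seating point and short of the fifth click's resistance at 1.15. The sideways force was about 3 N, and the opening of 25.4 mm matches the 26 mm post.
- **Disagreements:** the peak forces on clicks 1 to 3 read 26–36 N at the wrist, above the stated 10–17 N. On click 4, pulled more slowly, the reading was about 11 N. A steady upward force of about 14 N also remained at the end.
- **Not checked:** the arm hid the grip and lever in the last picture, so their position comes from the measured tool pose and force. I did not check the jar, mortar, bowl and scoop with a final picture; the arm did not work near them after the start.

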